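# Load the vial carrier, pin it with its carrying rod and hold it up

### The job

Get the two small vials ready to be carried away: stand one vial in each pocket of the carrier, then slide the carrying rod lengthwise through the bushing in one end plate and on through the bushing in the other until its nose sticks out beyond the far one, so that it bars the vials in and makes the carrier's handle. Then take the rod by its middle, between the end plates, lift the carrier by it about 8 cm clear of the bench, and finish there, still holding it level and still. Leave the timer, the note pad and the red-capped marker where they are.

Things in the scene. Friction and masses are not known exactly. Their poses are not given: they have to be found in the camera images.
- carrier: Loose 0.5 kg vial carrier: steel cradle 64 (x) x 172 (y) mm, grey insert with two round pockets, and an upright end plate at each end (4 mm thick, middle at y = +/-84 mm; 64 mm wide to z = 28, 36 mm wide above, round top at z = 106), each with a white bushing whose bore runs level along y. Origin: centre of the underside, on the bench; z up; y runs from one end plate to the other.
- pocket_a (a point): centre of the floor of the pocket nearer the carrier's -y end (carrier frame: 0, -30, 7 mm). Both pockets are round, 38 mm wide, 20 mm deep, with rims at z = 27 mm.
- pocket_b (a point): centre of the floor of the other pocket (carrier frame: 0, +30, 7 mm)
- bush_right (a point): centre of the outer mouth of the bushing in the carrier's -y end plate (carrier frame: 0, -92, 88 mm). Each bushing is 16 mm long (from y = 76 to 92 mm out from the carrier's middle), bore 17 mm, a little flared at both mouths, outside 27 mm.
- bush_left (a point): centre of the outer mouth of the bushing in the +y end plate (carrier frame: 0, +92, 88 mm). Of a rod resting in both bushings the underside is about 16 mm above the caps of seated vials.
- rod: Loose 90 g carrying rod, 256 mm, lying flat: round steel shaft 12 mm thick, 206 mm long, its last 10 mm a tapered nose, and a flat black handle 24 wide (x), 50 long (y), 12 mm thick (z), too wide for the bushings. Origin: handle centre, on the axis, 6 mm above the bench. y runs from handle to nose; the shaft starts at y = 25 mm. It may enter the carrier from either end.
- rod_tip (a point): the end of the rod's nose, on its axis (rod frame: 0, 231, 0 mm)
- vial_1: Loose small white screw-cap vial, 45 g, standing: body 32 mm wide up to about 45 mm, cap 28 mm wide, 58 mm tall over all. Origin: centre of its underside, z up. Either vial may go into either pocket.
- vial_2: Loose small white screw-cap vial like the other, 45 g, 56 mm tall over all. Origin: centre of its underside, z up.
- timer: bench timer, 62 x 62 x 18 mm, loose; a bystander. Origin: centre of its underside.
- note_pad: yellow pad of sticky notes, 77 x 77 x 18 mm, loose; a bystander. Origin: centre of its underside.
- marker_red: felt marker with a red cap, 132 mm long, loose; a bystander. Origin: centre of its underside.

How it is judged:
By the outcome, as a careful person would: the job done as asked, in the order asked, and still so for the second after the job is handed in, while the arm keeps its last pose, push and grip.
It also fails if it takes over 72 s, if anything falls off the work surface, if the arm or the gripper's body presses on something with over 40 N, if the wrist force passes 120 N, or if a joint passes its speed limit or range.

### The arm

A 6-joint arm with a two-finger parallel gripper is mounted at the origin on a cart in front of the work surface, level with it; the furniture and walls round the work are solid. World frame = base frame: x ahead of the robot, y to its left, z up, the work surface at z = 0. Lengths are in m, angles in rad, forces in N, time in s.
With the tool pointing down it reaches from about 0.35 to 0.975 m from the base axis. Payload 4.9 kg.
Tool frame: the origin (TCP) lies midway between the tips of the shut fingers; the grasp point (between the pads) lies 19 mm behind it; z points along the fingers, y is the line along which they close (so a half turn about z gives the same grasp; the last joint's range is limited). The gripper opens to 85 mm and grips with 20 to 120 N. Pads are 22 mm wide; open, the fingers measure 114 mm over their backs; the gripper's body (76 mm by 85 mm) begins 54 mm behind the grasp point. The pads swing forward as they close: fully open they stand 13 mm farther back than shut.
Start: joints at [1.182, 0.053, 1.613, -0, 1.476, -0.119], TCP at [0.167, 0.602, 0.231] pointing down, gripper open.
Joint ranges: [-3.01, 3.01], [-1.01, 2.22], [0.06, 2.58], [-1.02, 4.17], [0.09, 2.62], [-3.14, 3.14]. Speed limits (rad/s): [2.57, 2.57, 3.14, 3.14, 3.14, 3.14].

### API

Orientations are given as a rotation vector (axis times angle).
In Python, from station import ctrl gives the robot as it stands.
- The arm moves only by the tool step_arm, never from a script. Its argument "targets" is a list of rows, each an object with "travel": the shift along the world's x, y, z as a fraction of full scale, a list of three; "angular": the turn, a rotation vector about the world's x, y, z as a fraction of full scale, a list of three; "gripper": the opening, from 0 (shut) to 1 (fully open). In form: [{"travel": [x, y, z], "angular": [rx, ry, rz], "gripper": gripper}, ...]. A call has 1 to 10 rows; each row is the pose to reach, as a shift and turn from the pose commanded when the call began; what a row does not reach only later rows make up. Full scale, the value 1, is 0.6 m for a shift and pi/4 rad for a turn. A row lasts 1/10 s, in which the tool goes at most 50 mm and 8.59 degrees, less where a joint would pass 70% of its speed; a pose out of reach is approached as far as the arm can. A call with a number of a shift or a turn outside -1 to 1 is refused whole. A call with a gripper value outside its range is refused whole. The fingers move at their own pace and stop on an object; "squeeze" is the grip in N (left out, the last holds). Time passes only in rows, so rows that repeat a pose let the fingers close. It gives the time, the measured TCP pose, the force, the opening and the grip force at its end, in the units of the state.
- ctrl.get_obs(): the state, without advancing time (a new reading comes with each control period).
- ctrl.get_image(name): name is "scene" or "top" or "wrist"; returns a dict with "img" (384x512x3 uint8, red, green, blue), "fx", "fy", "cx", "cy" (pixels), "D" ([k1, k2, p1, p2, k3] as OpenCV has them; the pictures are not rectified), "rvec" (rotation vector, rad) and "tvec" (3), from world to camera coordinates, as OpenCV has them. Camera axes: x right, y down, z forward; pixel columns grow to the right and rows downward; lengths in m; the calibration is good to about 2 mm. A picture is of the moment at which its call begins. There is no depth.
- ctrl.finish_job(): hands the job in; it is judged then, once.
The state is a dict: "t": time; "q": joint angles; "dq": joint speeds; "effort": joint torques, N m; "tool_pos": TCP position; "tool_rot": TCP orientation; "contact_force": force on the tool from outside, world axes, zero at the start; "wrist_torque": the same for the moment, N m; "opening": finger opening in m; "grip_force": force on a finger pad.
Only numpy, scipy, OpenCV 4.12 (cv2) and the standard library are available. Lean on these libraries where they do the work, as an engineer would, in place of code of your own. Each camera call takes 0.05 s, during which the arm holds its last target. There are 200 camera calls.

## Working session

There is one attempt and no reset: what is moved stays moved. The work goes in short steps, Python scripts to look and compute and a tool call to move; the robot and the scene stay as the last step left them, time stands still between calls to the robot, and variables do not carry over. Pictures are saved under pics/ and viewed, at most 10 in all, crops included, and the job is handed in when it is done.

Besides the shell and the picture viewer there is one more tool, called by a JSON object that holds its "method" and its "body", one argument or row to a line. step_arm: Moves the arm, as the interface text tells. Its arguments: {"type":"object","properties":{"targets":{"type":"array"},"squeeze":{"type":"number"}},"required":["targets"]}

```bash
mkdir -p pics; ls
python3 - <<'E'
from station import ctrl
import cv2,numpy as np
o=ctrl.get_obs();print({k:np.round(v,3).tolist() for k,v in o.items()})
ims=[]
for n in("scene","top"):
    d=ctrl.get_image(n);np.save(f'pics/{n}0.npy',d,allow_pickle=True)
    print(n,d['fx'],d['fy'],d['cx'],d['cy'],d['D'],d['rvec'],d['tvec'])
    cv2.imwrite(f'pics/{n}0.png',cv2.resize(d['img'][:,:,::-1],(800,600),interpolation=cv2.INTER_CUBIC))
E
```

```text
pics
{'t': 0.0, 'q': [1.182, 0.053, 1.614, -0.0, 1.476, -0.119], 'dq': [0.001, -0.0, -0.0, 0.0, 0.0, -0.0], 'effort': [0.0, -39.369, -37.017, -0.0, 0.007, -0.0], 'tool_pos': [0.166, 0.602, 0.23], 'tool_rot': [-0.422, -3.113, 0.003], 'contact_force': [0.217, -0.302, 1.041], 'wrist_torque': [-0.063, 0.037, 0.029], 'grip_force': 0.0, 'opening': 0.085}
scene 385.77547404571175 385.77547404571175 255.56970096846223 194.64192242046224 [0.0306112 0.        0.        0.        0.       ] [ 1.37777656 -2.04926995  0.94330625] [0.25276759 0.36926697 0.79495104]
top 429.91471380178047 429.91471380178047 260.6318643228804 189.6669229619191 [-0.00114351  0.          0.          0.          0.        ] [ 2.05201985 -1.98919516  0.36159302] [0.04884427 0.53124427 1.40243596]
```

View pics/scene0.png

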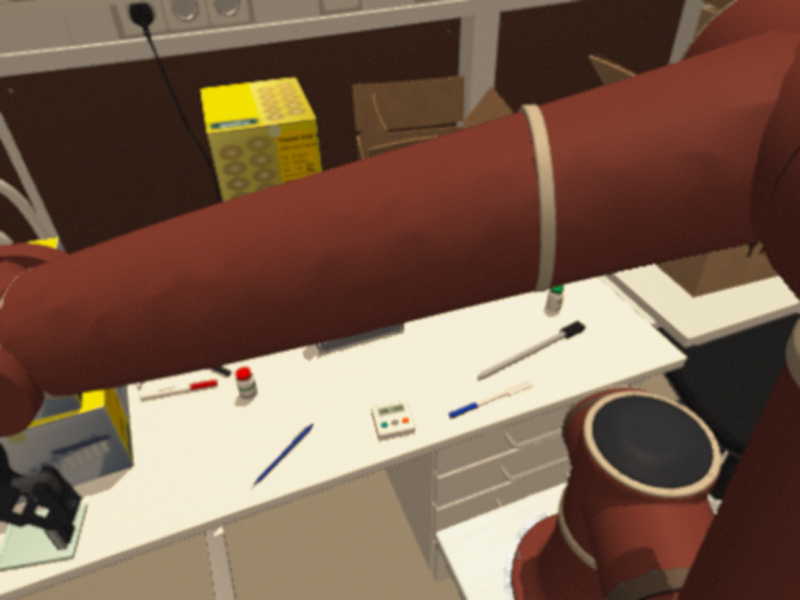

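View pics/top0.png

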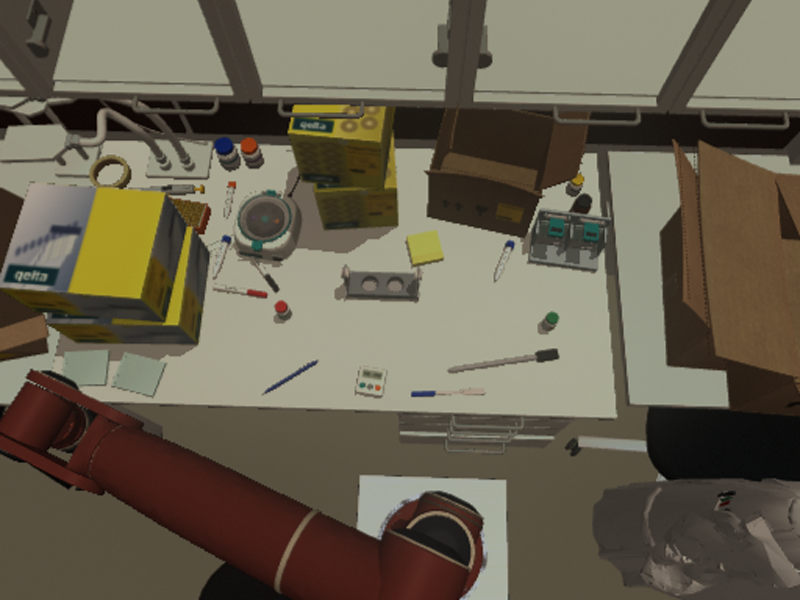

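The top view is unobstructed (800x600 pixels). The red-cap vial is at (282,310), the green-cap vial at (550,320) and the carrier at (382,284). The rod's handle is at (546,355) and its nose at (449,370). The scene view is mostly blocked by the arm.

```bash
cat > h.py <<'E'
import numpy as np,cv2
from scipy.spatial.transform import Rotation as R
def cam(d): return np.array([[d['fx'],0,d['cx']],[0,d['fy'],d['cy']],[0,0,1]]),np.array(d['D']),cv2.Rodrigues(np.array(d['rvec']))[0],np.array(d['tvec'])
def ray(d,uv,z):
    K,D,Rm,t=cam(d);p=cv2.undistortPoints(np.array(uv,float).reshape(-1,1,2),K,D).reshape(-1,2)
    v=np.c_[p,np.ones(len(p))]@Rm;c=-Rm.T@t
    return c+v*((z-c[2])/v[:,2])[:,None]
def proj(d,P):
    K,D,Rm,t=cam(d);return cv2.projectPoints(np.array(P,float).reshape(-1,1,3),np.array(d['rvec']),t,K,D)[0].reshape(-1,2)
def blobs(m,mn=8):
    n,l,s,c=cv2.connectedComponentsWithStats(m.astype(np.uint8));return [(c[i],s[i],l==i) for i in range(1,n) if s[i][4]>=mn]
E
python3 - <<'E'
from h import *
d=np.load('pics/top0.npy',allow_pickle=True).item();im=d['img']
hsv=cv2.cvtColor(im,cv2.COLOR_RGB2HSV)
K,D,Rm,t=cam(d);print('cam',-Rm.T@t)
H,S,V=[hsv[...,i].astype(int) for i in range(3)]
def win(m,x0,y0,x1,y1):
    w=np.zeros_like(m);w[y0:y1,x0:x1]=m[y0:y1,x0:x1];return w
for nm,m,z in(('red',win((S>120)&((H<10)|(H>170)),172,190,190,208),.058),('green',win((S>90)&(H>40)&(H<95),340,195,365,220),.056)):
    for c,s,_ in blobs(m): print(nm,c,s,ray(d,c,z))
m=win(V<75,330,215,365,240)
for c,s,_ in blobs(m): print('handle',c,s,ray(d,c,.012))
for l,w in(('carrier',(208,158,280,200)),('rod',(275,215,370,245))):
    x0,y0,x1,y1=w;cv2.imwrite(f'pics/{l}0.png',cv2.resize(im[y0:y1,x0:x1,::-1],None,fx=8,fy=8,interpolation=cv2.INTER_CUBIC))
a=cv2.imread('pics/carrier0.png');b=cv2.imread('pics/rod0.png')
W=np.zeros((600,800,3),np.uint8);W[:336,:576]=a;W[350:590,:760]=b;cv2.imwrite('pics/c0.png',W)
print(proj(d,[[.5,0,.4]]),R.from_rotvec([-0.422,-3.113,.003]).as_matrix())
E
```

```text
cam [-1.30869912e-03  4.53552868e-02  1.49979133e+00]
red [179.51111111 195.91111111] [176 192   8   8  45] [[0.51165527 0.35447124 0.058     ]]
green [353.31578947 202.97368421] [350 200   7   7  38] [[ 0.50470837 -0.26433938  0.056     ]]
handle [349.74157303 227.21348315] [343 224  15   8  89] [[ 0.42783692 -0.25688691  0.012     ]]
[[283.3424154  161.91990777]] [[-9.63909915e-01  2.66228353e-01 -3.73652560e-04]
 [ 2.66228579e-01  9.63908098e-01 -1.87674691e-03]
 [-1.39476510e-04 -1.90849194e-03 -9.99998169e-01]]
```

View pics/c0.png

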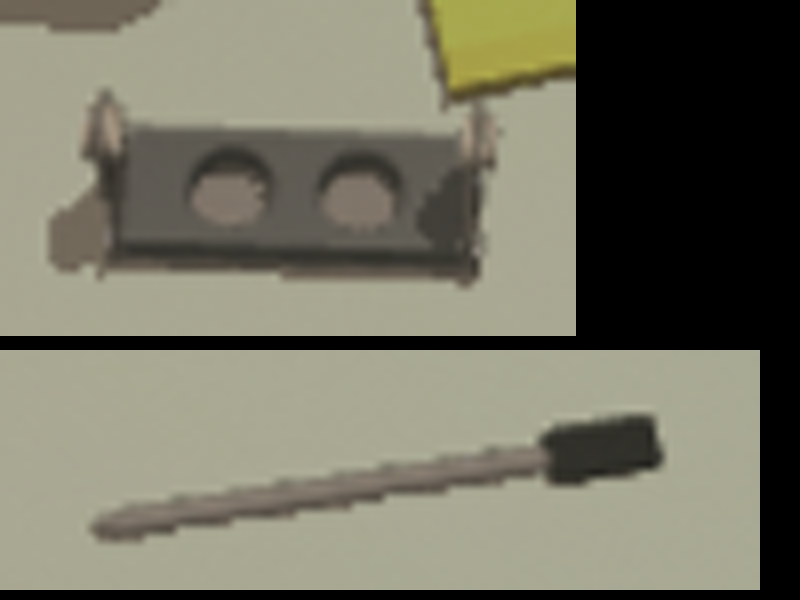

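The crop shows pocket rims centred at about (230,187) and (360,189) in crop pixels, the plates at both ends, and the rod nose at (93,177) with the handle centre at (602,100) in the rod crop.

Run:
```python
from h import *
d=np.load('pics/top0.npy',allow_pickle=True).item()
f=lambda x,y,x0,y0:((x+.5)/8-.5+x0,(y+.5)/8-.5+y0)
P=ray(d,[f(230,187,208,158),f(360,189,208,158)],.027);print('pockets',P,'mid',P.mean(0),np.linalg.norm(P[0]-P[1]),'yaw',np.degrees(np.arctan2(-(P[0]-P[1])[0],(P[0]-P[1])[1])))
Q=ray(d,[f(93,177,275,215),f(602,100,275,215)],.006);v=Q[0]-Q[1];print('rod',Q,np.linalg.norm(v),'yaw',np.degrees(np.arctan2(-v[0],v[1])))
B=ray(d,[f(104,133,208,158),f(480,140,208,158)],.095);print('plates',B)
```

```text
pockets [[0.58776413 0.15716991 0.027     ]
 [0.58860505 0.09715959 0.027     ]] mid [0.58818459 0.12716475 0.027     ] 0.0600162045546209 yaw 0.8028279905420013
rod [[ 0.38753773 -0.03013724  0.006     ]
 [ 0.43013833 -0.25838407  0.006     ]] 0.23218834161619226 yaw 10.572194010455352
plates [[0.58460394 0.20912446 0.095     ]
 [0.5863319  0.04258876 0.095     ]]
```

{"method": "step_arm", "body": {
  "targets": [
    {"travel": [0.222,-0.403,0],"angular": [0,0,-1],"gripper": 1},
    {"travel": [0.222,-0.403,0],"angular": [0,0,-1],"gripper": 1},
    {"travel": [0.222,-0.403,0],"angular": [0,0,-1],"gripper": 1},
    {"travel": [0.222,-0.403,0],"angular": [0,0,-1],"gripper": 1},
    {"travel": [0.222,-0.403,0],"angular": [0,0,-1],"gripper": 1},
    {"travel": [0.222,-0.403,0],"angular": [0,0,-1],"gripper": 1},
    {"travel": [0.578,-0.411,0],"angular": [0,0,-1],"gripper": 1},
    {"travel": [0.578,-0.411,0],"angular": [0,0,-1],"gripper": 1},
    {"travel": [0.578,-0.411,0],"angular": [0,0,-1],"gripper": 1},
    {"travel": [0.578,-0.411,0],"angular": [0,0,-1],"gripper": 1}
  ]
}}

```text
t: 1.1
tool_pos: [0.5014, 0.3555, 0.2307]
tool_rot: [-1.582, -2.714, 0.001]
contact_force: [0.1, 0.2, 0.6]
opening: 0.0853
grip_force: 0.0
```

{"method": "step_arm", "body": {
  "targets": [
    {"travel": [0,0,0],"angular": [0,0,-0.64],"gripper": 1},
    {"travel": [0,0,0],"angular": [0,0,-0.64],"gripper": 1},
    {"travel": [0,0,0],"angular": [0,0,-0.64],"gripper": 1},
    {"travel": [0,0,0],"angular": [0,0,-0.64],"gripper": 1},
    {"travel": [0,0,0],"angular": [0,0,-0.64],"gripper": 1}
  ]
}}

```text
t: 1.6
tool_pos: [0.4995, 0.3559, 0.2306]
tool_rot: [-2.207, -2.236, 0.002]
contact_force: [-1.4, 0.1, 0.4]
opening: 0.0853
grip_force: 0.0
```

```bash
cat >> h.py <<'E'
def st(o):
    y=R.from_rotvec(o['tool_rot']).as_matrix();print('t',round(o['t'],2),'tcp',np.round(o['tool_pos'],4),'tooly',np.round(y[:,1],3),'toolz',np.round(y[:,2],3),'F',np.round(o['contact_force'],1),'open',round(o['opening'],4),'grip',round(o['grip_force'],1))
E
python3 - <<'E'
from station import ctrl
from h import *
st(ctrl.get_obs())
d=ctrl.get_image('wrist');np.save('pics/w1.npy',d,allow_pickle=True)
K,D,Rm,t=cam(d);print(-Rm.T@t,Rm)
e=ctrl.get_image('scene');np.save('pics/s1.npy',e,allow_pickle=True)
cv2.imwrite('pics/w1.png',np.vstack([cv2.resize(d['img'],(400,300)),cv2.resize(e['img'],(400,300))])[:,:,::-1])
E
```

```text
t 1.6 tcp [0.4995 0.3559 0.2306] tooly [ 1.     0.013 -0.001] toolz [-0.001 -0.001 -1.   ] F [-1.4  0.1  0.4] open 0.0853 grip 0.0
[0.49852188 0.43380044 0.37484515] [[ 9.99918017e-01  1.27994072e-02 -3.66989373e-04]
 [ 1.23242674e-02 -9.54231291e-01  2.98815589e-01]
 [ 3.47446967e-03 -2.98795614e-01 -9.54310803e-01]]
```

View pics/w1.png

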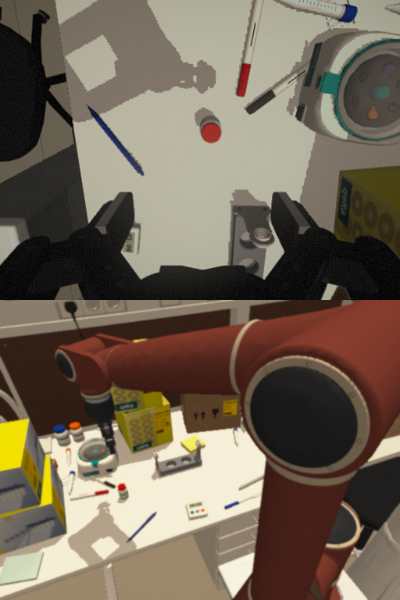

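Upper panel is the wrist view: the red cap is at (210,130) and the carrier's near end at (250,235). Lower panel shows the arm hovering clear of the boxes.

Run:
```python
from h import *
for f in('w1','s1'):
    d=np.load(f'pics/{f}.npy',allow_pickle=True).item()
    hsv=cv2.cvtColor(d['img'],cv2.COLOR_RGB2HSV).astype(int);m=(hsv[...,1]>120)&((hsv[...,0]<10)|(hsv[...,0]>170))&(hsv[...,2]>90)
    for c,s,l in blobs(m,25):
        if s[4]>3000: continue
        print(f,c,s,ray(d,c,.058),ray(d,c,.052))
```

```text
w1 [311.48974943 101.55808656] [303  81  18  43 439] [[0.55142609 0.42965864 0.058     ]] [[0.55242792 0.42958021 0.052     ]]
w1 [269.8877551  169.86530612] [258 158  25  25 490] [[0.51123559 0.35864671 0.058     ]] [[0.51147634 0.35722354 0.052     ]]
s1 [155.30555556 238.90277778] [151 235  10   9  72] [[0.50428074 0.35660957 0.058     ]] [[0.51049809 0.35660167 0.052     ]]
s1 [129.68493151 245.87671233] [122 243  17   7  73] [[0.50521893 0.42275443 0.058     ]] [[0.5114439  0.42328332 0.052     ]]
s1 [431.35294118 318.61764706] [419 317  25   4  34] [[ 0.04120828 -0.14758376  0.058     ]] [[ 0.04366769 -0.15168331  0.052     ]]
s1 [416.56501182 347.79314421] [404 324  29  53 846] [[-0.00010057 -0.07527324  0.058     ]] [[ 0.00202361 -0.07878597  0.052     ]]
s1 [428.16981132 376.56603774] [422 366  14  18 159] [[-0.05390871 -0.05718656  0.058     ]] [[-0.0522212  -0.06055252  0.052     ]]
```

{"method": "step_arm", "body": {
  "targets": [
    {"travel": [0.021,0.002,-0.1],"angular": [0,0,0],"gripper": 1},
    {"travel": [0.021,0.002,-0.2],"angular": [0,0,0],"gripper": 1},
    {"travel": [0.021,0.002,-0.28],"angular": [0,0,0],"gripper": 1},
    {"travel": [0.021,0.002,-0.334],"angular": [0,0,0],"gripper": 1},
    {"travel": [0.021,0.002,-0.334],"angular": [0,0,0],"gripper": 1},
    {"travel": [0.021,0.002,-0.334],"angular": [0,0,0],"gripper": 1}
  ]
}}

```text
t: 2.3
tool_pos: [0.5116, 0.357, 0.0302]
tool_rot: [-2.206, -2.236, 0.004]
contact_force: [-0.1, 0.9, 0.6]
opening: 0.085
grip_force: 0.0
```

{"method": "step_arm", "body": {
  "targets": [
    {"travel": [0,0,0],"angular": [0,0,0],"gripper": 0},
    {"travel": [0,0,0],"angular": [0,0,0],"gripper": 0},
    {"travel": [0,0,0],"angular": [0,0,0],"gripper": 0},
    {"travel": [0,0,0],"angular": [0,0,0],"gripper": 0},
    {"travel": [0,0,0],"angular": [0,0,0],"gripper": 0},
    {"travel": [0,0,0],"angular": [0,0,0],"gripper": 0},
    {"travel": [0,0,0],"angular": [0,0,0],"gripper": 0},
    {"travel": [0,0,0],"angular": [0,0,0],"gripper": 0}
  ],
  "squeeze": 35
}}

```text
t: 3.1
tool_pos: [0.5135, 0.358, 0.0332]
tool_rot: [2.206, 2.235, 0.005]
contact_force: [-0.6, -0.8, 5.6]
opening: 0.0299
grip_force: 34.3
```

{"method": "step_arm", "body": {
  "targets": [
    {"travel": [0,0,0.07],"angular": [0,0,0],"gripper": 0},
    {"travel": [0,0,0.14],"angular": [0,0,0],"gripper": 0},
    {"travel": [0,0,0.21],"angular": [0,0,0],"gripper": 0},
    {"travel": [0.06,-0.05,0.28],"angular": [0,0,0],"gripper": 0},
    {"travel": [0.125,-0.1,0.28],"angular": [0,0,0],"gripper": 0},
    {"travel": [0.125,-0.1,0.28],"angular": [0,0,0],"gripper": 0},
    {"travel": [0.125,-0.1,0.28],"angular": [0,0,0],"gripper": 0},
    {"travel": [0.125,-0.1,0.28],"angular": [0,0,0],"gripper": 0}
  ]
}}

```text
t: 3.9
tool_pos: [0.5863, 0.2975, 0.1978]
tool_rot: [-2.206, -2.235, 0.003]
contact_force: [-1.2, 0.3, -0.2]
opening: 0.0295
grip_force: 34.9
```

Run:
```python
from station import ctrl
from h import *
st(ctrl.get_obs())
D={n:ctrl.get_image(n) for n in('wrist','top','scene')};np.save('pics/a2.npy',D,allow_pickle=True)
w=D['wrist']['img'];t=D['top']['img'][140:220,150:290];s=D['scene']['img'][150:260,80:280]
cv2.imwrite('pics/a2.png',np.vstack([np.hstack([cv2.resize(t,(420,240)),cv2.resize(s,(380,240))]),np.hstack([cv2.resize(w[120:360,100:440],(510,360)),np.zeros((360,290,3),np.uint8)])])[:,:,::-1])
```

```text
t 3.9 tcp [0.5863 0.2975 0.1978] tooly [ 1.     0.013 -0.002] toolz [-0.002 -0.    -1.   ] F [-1.2  0.3 -0.2] open 0.0295 grip 34.9
```

View pics/a2.png

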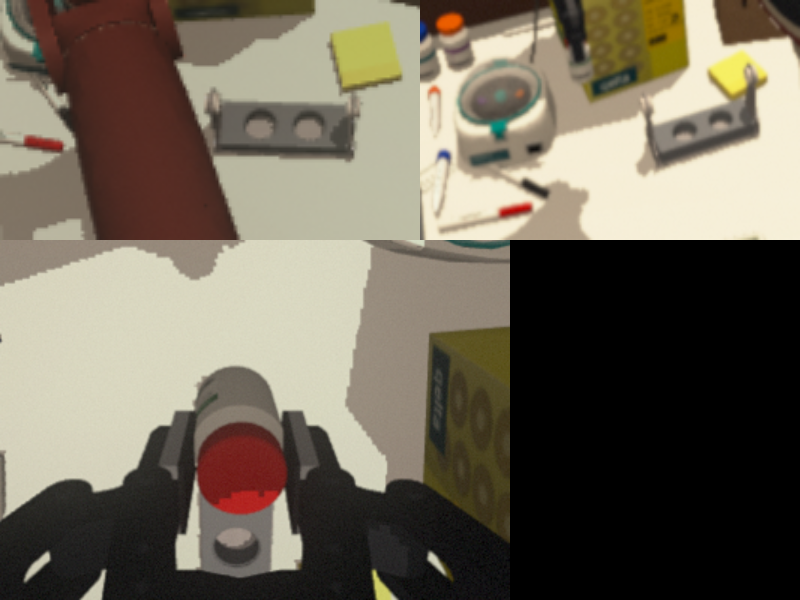

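The vial is held upright between the pads. In the wrist crop the cap centre is at (242,468) and a pocket shows at (237,545). The scene crop shows the carrier undisturbed.

Run:
```python
from h import *
A=np.load('pics/a2.npy',allow_pickle=True).item();d=A['wrist']
hsv=cv2.cvtColor(d['img'],cv2.COLOR_RGB2HSV).astype(int);m=(hsv[...,1]>120)&((hsv[...,0]<10)|(hsv[...,0]>170))
for c,s,l in blobs(m,300):
    print(c,s,[ray(d,c,z) for z in(.215,.2226)])
print('tcp px',proj(d,[[.5863,.2975,.2226],[.5863,.2975,.1978]]))
print('pocket wrist',ray(d,[(258,323.3)],.027))
t=A['top'];g=lambda x,y:(150+(x+.5)/3-.5,140+(y+.5)/3-.5)
print('pockets top',ray(t,[g(260,125),g(309,126)],.027))
s=A['scene'];k=lambda x,y:(80+(x+.5-420)/1.9-.5,150+(y+.5)/2.182-.5)
print('pockets scene',ray(s,[k(684,131),k(720,120)],.027))
```

```text
[234.00777605  40.10419907] [226  14  18  53 643] [array([[0.57553125, 0.39589613, 0.215     ]]), array([[0.57612544, 0.39466528, 0.2226    ]])]
[260.64766484 272.22081044] [ 231  242   61   61 2912] [array([[0.5871772 , 0.29468321, 0.215     ]]), array([[0.58707524, 0.29950254, 0.2226    ]])]
tcp px [[258.87767999 276.04480039]
 [258.94068333 249.7017639 ]]
pocket wrist [[0.58742169 0.10111518 0.027     ]]
pockets top [[0.5861939  0.1570119  0.027     ]
 [0.58671355 0.09670278 0.027     ]]
pockets scene [[0.58301918 0.15902396 0.027     ]
 [0.58241984 0.09909064 0.027     ]]
```

{"method": "step_arm", "body": {
  "targets": [
    {"travel": [0.001,-0.08,0],"angular": [0,0,0],"gripper": 0},
    {"travel": [0.001,-0.16,0],"angular": [0,0,0],"gripper": 0},
    {"travel": [0.001,-0.234,0],"angular": [0,0,0],"gripper": 0},
    {"travel": [0.001,-0.234,-0.05],"angular": [0,0,0],"gripper": 0},
    {"travel": [0.001,-0.234,-0.12],"angular": [0,0,0],"gripper": 0},
    {"travel": [0.001,-0.234,-0.18],"angular": [0,0,0],"gripper": 0},
    {"travel": [0.001,-0.234,-0.21],"angular": [0,0,0],"gripper": 0},
    {"travel": [0.001,-0.234,-0.21],"angular": [0,0,0],"gripper": 0},
    {"travel": [0.001,-0.234,-0.21],"angular": [0,0,0],"gripper": 0}
  ]
}}

```text
t: 4.95
tool_pos: [0.5876, 0.1576, 0.0731]
tool_rot: [-2.206, -2.237, 0.0]
contact_force: [-0.2, 1.0, -0.2]
opening: 0.0297
grip_force: 34.9
```

Run:
```python
from station import ctrl
from h import *
st(ctrl.get_obs())
D={n:ctrl.get_image(n) for n in('wrist','top','scene')};np.save('pics/a3.npy',D,allow_pickle=True)
w=D['wrist']['img'];t=D['top']['img'][140:220,150:290];s=D['scene']['img'][150:260,180:280]
cv2.imwrite('pics/a3.png',np.hstack([cv2.resize(s,(400,440)),cv2.resize(w[150:370,170:350],(360,440))])[:,:,::-1])
```

```text
t 4.95 tcp [0.5876 0.1576 0.0731] tooly [ 1.     0.014 -0.   ] toolz [-0.  0. -1.] F [-0.2  1.  -0.2] open 0.0297 grip 34.9
```

View pics/a3.png

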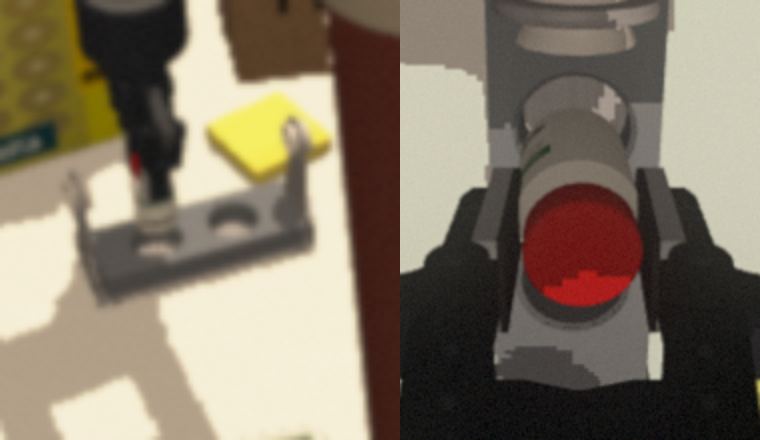

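The wrist crop shows the vial above pocket b and centred across it (pocket sides at 522 and 635). The far rim of b is at row 76 and the near rim of a at row 325.

Run:
```python
from h import *
d=np.load('pics/a3.npy',allow_pickle=True).item()['wrist']
f=lambda x,y:(170+(x-400)/2,150+y/2)
print(ray(d,[f(578,76),f(575,325),f(522,120),f(635,120)],.027))
print('vial base back edge if at centre',(proj(d,[[.5876,.1576+.016,.04],[.5876,.1576,.027]])-[170,150])*2+[400,0])
```

```text
[[0.58741237 0.17803997 0.027     ]
 [0.58764339 0.07976317 0.027     ]
 [0.56880092 0.16233674 0.027     ]
 [0.60679069 0.16285233 0.027     ]]
vial base back edge if at centre [[578.44407043 101.79800539]
 [577.71596583 133.79679472]]
```

{"method": "step_arm", "body": {
  "targets": [
    {"travel": [0,0.002,-0.02],"angular": [0,0,0],"gripper": 0},
    {"travel": [0,0.002,-0.04],"angular": [0,0,0],"gripper": 0},
    {"travel": [0,0.002,-0.056],"angular": [0,0,0],"gripper": 0},
    {"travel": [0,0.002,-0.056],"angular": [0,0,0],"gripper": 0}
  ]
}}

```text
t: 5.5
tool_pos: [0.5878, 0.1581, 0.0394]
tool_rot: [-2.206, -2.235, 0.001]
contact_force: [-2.8, 0.1, 4.9]
opening: 0.029
grip_force: 37.5
```

{"method": "step_arm", "body": {
  "targets": [
    {"travel": [0,0,0],"angular": [0,0,0],"gripper": 1},
    {"travel": [0,0,0],"angular": [0,0,0],"gripper": 1},
    {"travel": [0,0,0],"angular": [0,0,0],"gripper": 1},
    {"travel": [0,0,0],"angular": [0,0,0],"gripper": 1},
    {"travel": [0,0,0],"angular": [0,0,0],"gripper": 1},
    {"travel": [0,0,0],"angular": [0,0,0],"gripper": 1}
  ]
}}

```text
t: 6.1
tool_pos: [0.5879, 0.1581, 0.0393]
tool_rot: [-2.207, -2.236, 0.0]
contact_force: [-0.8, -0.6, -0.5]
opening: 0.0857
grip_force: 0.0
```

{"method": "step_arm", "body": {
  "targets": [
    {"travel": [0,0,0.08],"angular": [0,0,0],"gripper": 1},
    {"travel": [0,0,0.16],"angular": [0,0,0],"gripper": 1},
    {"travel": [0,0,0.24],"angular": [0,0,0],"gripper": 1},
    {"travel": [0,-0.06,0.3],"angular": [0,0,0],"gripper": 1},
    {"travel": [-0.02,-0.14,0.3],"angular": [0,0,0],"gripper": 1},
    {"travel": [-0.135,-0.6,0.3],"angular": [0,0,0],"gripper": 1},
    {"travel": [-0.135,-0.706,0.3],"angular": [0,0,0],"gripper": 1},
    {"travel": [-0.135,-0.706,0.3],"angular": [0,0,0],"gripper": 1},
    {"travel": [-0.135,-0.706,0.3],"angular": [0,0,0],"gripper": 1},
    {"travel": [-0.135,-0.706,0.3],"angular": [0,0,0],"gripper": 1}
  ]
}}

```text
t: 7.1
tool_pos: [0.5248, -0.1724, 0.2196]
tool_rot: [2.206, 2.235, 0.001]
contact_force: [0.9, 0.5, 0.0]
opening: 0.0857
grip_force: 0.0
```

{"method": "step_arm", "body": {
  "targets": [
    {"travel": [-0.02,-0.2,0],"angular": [0,0,0],"gripper": 1},
    {"travel": [-0.02,-0.2,0],"angular": [0,0,0],"gripper": 1}
  ]
}}

```text
t: 7.3
tool_pos: [0.5149, -0.2721, 0.2196]
tool_rot: [2.207, 2.235, 0.0]
contact_force: [0.2, -0.2, -0.0]
opening: 0.0853
grip_force: 0.0
```

Run:
```python
from station import ctrl
from h import *
st(ctrl.get_obs())
D={n:ctrl.get_image(n) for n in('wrist','top','scene')};np.save('pics/a4.npy',D,allow_pickle=True)
for n,d in D.items():
    hsv=cv2.cvtColor(d['img'],cv2.COLOR_RGB2HSV).astype(int);m=(hsv[...,1]>90)&(hsv[...,0]>40)&(hsv[...,0]<88)
    for c,s,l in blobs(m,25): print(n,c,s,ray(d,c,.056),ray(d,c,.05))
d=D['top'];hsv=cv2.cvtColor(d['img'],cv2.COLOR_RGB2HSV).astype(int);m=(hsv[...,1]>120)&((hsv[...,0]<10)|(hsv[...,0]>170))
for c,s,l in blobs(m,25):
    if s[4]<200 and c[1]<220: print('red',c,ray(d,c,.065))
```

```text
t 7.3 tcp [ 0.5149 -0.2721  0.2196] tooly [1.    0.013 0.001] toolz [ 0.001 -0.    -1.   ] F [ 0.2 -0.2 -0. ] open 0.0853 grip 0.0
wrist [249.118 164.152] [237 152  25  25 500] [[ 0.50485405 -0.26133882  0.056     ]] [[ 0.50468286 -0.26264722  0.05      ]]
wrist [474.0561194  187.87343284] [ 441  166   65   44 1675] [[ 0.74606307 -0.28411368  0.056     ]] [[ 0.75059227 -0.2858659   0.05      ]]
wrist [446.02725208 266.46934141] [ 417  246   58   40 1321] [[ 0.73479718 -0.3800044   0.056     ]] [[ 0.73910684 -0.38362522  0.05      ]]
top [355.40229885 144.73563218] [351 140  10  12  87] [[ 0.73540902 -0.28243359  0.056     ]] [[ 0.73847062 -0.28379579  0.05      ]]
top [164.525 156.35 ] [161 154  10   7  40] [[0.66601709 0.42570172 0.056     ]] [[0.66879031 0.42728233 0.05      ]]
scene [349.19277108 133.72289157] [343 130  13   9  83] [[ 0.76305443 -0.40051611  0.056     ]] [[ 0.77134936 -0.40665167  0.05      ]]
scene [355.94117647 184.11764706] [353 182   7   6  34] [[ 0.49907613 -0.2589699   0.056     ]] [[ 0.50523458 -0.26395988  0.05      ]]
scene [121.         207.66101695] [116 204  11   9  59] [[0.67132392 0.42616435 0.056     ]] [[0.67887644 0.42671941 0.05      ]]
red [84.06730769 73.28846154] [[1.01545167 0.78417476 0.065     ]]
red [ 4.78873239 76.29577465] [[0.9919851 1.0970343 0.065    ]]
red [25.45238095 76.42857143] [[0.99378564 1.01463638 0.065     ]]
red [109.55882353  75.73529412] [[1.00692372 0.68076683 0.065     ]]
red [72.07407407 79.96296296] [[0.98273153 0.82610069 0.065     ]]
red [505.86666667  84.16666667] [[ 1.01435748 -0.8835935   0.065     ]]
red [158.75555556  93.02222222] [[0.93273567 0.47602612 0.065     ]]
red [130.34285714 141.08571429] [[0.72054981 0.55786738 0.065     ]]
red [383.06849315 158.45205479] [[ 0.67778902 -0.37915447  0.065     ]]
red [236.06666667 177.44444444] [[0.58610425 0.1558716  0.065     ]]
red [164.15384615 187.48717949] [[0.5394481  0.41107165 0.065     ]]
```

{"method": "step_arm", "body": {
  "targets": [
    {"travel": [-0.017,0.016,-0.08],"angular": [0,0,0],"gripper": 1},
    {"travel": [-0.017,0.016,-0.16],"angular": [0,0,0],"gripper": 1},
    {"travel": [-0.017,0.016,-0.24],"angular": [0,0,0],"gripper": 1},
    {"travel": [-0.017,0.016,-0.29],"angular": [0,0,0],"gripper": 1},
    {"travel": [-0.017,0.016,-0.317],"angular": [0,0,0],"gripper": 1},
    {"travel": [-0.017,0.016,-0.317],"angular": [0,0,0],"gripper": 1},
    {"travel": [-0.017,0.016,-0.317],"angular": [0,0,0],"gripper": 1}
  ]
}}

```text
t: 8.15
tool_pos: [0.5065, -0.2606, 0.0307]
tool_rot: [2.205, 2.235, 0.001]
contact_force: [-0.2, 0.6, 0.2]
opening: 0.0855
grip_force: 0.0
```

{"method": "step_arm", "body": {
  "targets": [
    {"travel": [0,0,0],"angular": [0,0,0],"gripper": 0},
    {"travel": [0,0,0],"angular": [0,0,0],"gripper": 0},
    {"travel": [0,0,0],"angular": [0,0,0],"gripper": 0},
    {"travel": [0,0,0],"angular": [0,0,0],"gripper": 0},
    {"travel": [0,0,0],"angular": [0,0,0],"gripper": 0},
    {"travel": [0,0,0],"angular": [0,0,0],"gripper": 0},
    {"travel": [0,0,0],"angular": [0,0,0],"gripper": 0},
    {"travel": [0,0,0],"angular": [0,0,0],"gripper": 0}
  ],
  "squeeze": 35
}}

```text
t: 8.95
tool_pos: [0.5058, -0.261, 0.0302]
tool_rot: [2.206, 2.235, 0.0]
contact_force: [-2.0, 0.2, 6.2]
opening: 0.0298
grip_force: 34.5
```

{"method": "step_arm", "body": {
  "targets": [
    {"travel": [0,0,0.07],"angular": [0,0,0],"gripper": 0},
    {"travel": [0,0,0.14],"angular": [0,0,0],"gripper": 0},
    {"travel": [0,0,0.21],"angular": [0,0,0],"gripper": 0},
    {"travel": [0,0,0.28],"angular": [0,0,0],"gripper": 0},
    {"travel": [0,0,0.28],"angular": [0,0,0],"gripper": 0}
  ]
}}

```text
t: 9.45
tool_pos: [0.5086, -0.2627, 0.2051]
tool_rot: [2.198, 2.226, 0.004]
contact_force: [1.3, -0.2, 0.3]
opening: 0.03
grip_force: 35.0
```

Run:
```python
from station import ctrl
from h import *
o=ctrl.get_obs();st(o);p=np.array(o['tool_pos'])
d=ctrl.get_image('wrist')
hsv=cv2.cvtColor(d['img'],cv2.COLOR_RGB2HSV).astype(int);m=(hsv[...,1]>90)&(hsv[...,0]>40)&(hsv[...,0]<88)
for c,s,l in blobs(m,300): print(c,s,ray(d,c,p[2]+.0248)-p)
```

```text
t 9.45 tcp [ 0.5086 -0.2627  0.2051] tooly [1.    0.013 0.011] toolz [ 0.011 -0.008 -1.   ] F [ 1.3 -0.2  0.3] open 0.03 grip 35.0
[485.05131265 201.97673031] [ 453  178   59   46 1676] [[0.09551993 0.03674327 0.0248    ]]
[260.11613876 277.30731523] [ 231  247   60   59 2652] [[ 0.000295   -0.00045482  0.0248    ]]
[456.43772242 281.2519573 ] [ 426  260   61   41 1405] [[ 0.09162529 -0.0024539   0.0248    ]]
```

{"method": "step_arm", "body": {
  "targets": [
    {"travel": [0.03,0.1,0],"angular": [0,0,0],"gripper": 0},
    {"travel": [0.135,0.605,0],"angular": [0,0,0],"gripper": 0},
    {"travel": [0.135,0.605,0],"angular": [0,0,0],"gripper": 0},
    {"travel": [0.135,0.605,0],"angular": [0,0,0],"gripper": 0},
    {"travel": [0.135,0.605,0],"angular": [0,0,0],"gripper": 0},
    {"travel": [0.135,0.605,0],"angular": [0,0,0],"gripper": 0},
    {"travel": [0.135,0.605,0],"angular": [0,0,0],"gripper": 0},
    {"travel": [0.135,0.605,0],"angular": [0,0,0],"gripper": 0},
    {"travel": [0.135,0.605,0],"angular": [0,0,0],"gripper": 0},
    {"travel": [0.135,0.605,0],"angular": [0,0,0],"gripper": 0}
  ]
}}

```text
t: 10.5
tool_pos: [0.5853, 0.1025, 0.195]
tool_rot: [-2.205, -2.235, 0.004]
contact_force: [-0.1, -1.0, -1.3]
opening: 0.0299
grip_force: 35.0
```

Run:
```python
from station import ctrl
from h import *
st(ctrl.get_obs())
```

```text
t 10.5 tcp [0.5853 0.1025 0.195 ] tooly [ 1.     0.014 -0.003] toolz [-0.003 -0.001 -1.   ] F [-0.1 -1.  -1.3] open 0.0299 grip 35.0
```

{"method": "step_arm", "body": {
  "targets": [
    {"travel": [0.0045,-0.006,-0.06],"angular": [0,0,0],"gripper": 0},
    {"travel": [0.0045,-0.006,-0.13],"angular": [0,0,0],"gripper": 0},
    {"travel": [0.0045,-0.006,-0.18],"angular": [0,0,0],"gripper": 0},
    {"travel": [0.0045,-0.006,-0.2],"angular": [0,0,0],"gripper": 0},
    {"travel": [0.0045,-0.006,-0.2],"angular": [0,0,0],"gripper": 0},
    {"travel": [0.0045,-0.006,-0.2],"angular": [0,0,0],"gripper": 0}
  ]
}}

```text
t: 11.1
tool_pos: [0.59, 0.0982, 0.0785]
tool_rot: [2.207, 2.234, 0.002]
contact_force: [1.2, 0.1, 0.1]
opening: 0.0296
grip_force: 35.0
```

Run:
```python
from station import ctrl
from h import *
st(ctrl.get_obs());d=ctrl.get_image('wrist')
f=proj(d,[[.5877,.0988-.019,.027],[.5877,.0988+.019,.027],[.5687,.0988,.027],[.6067,.0988,.027]]);print(f)
s=ctrl.get_image('scene')['img'][150:260,180:280]
cv2.imwrite('pics/a5.png',np.hstack([cv2.resize(s,(400,440)),cv2.resize(d['img'][150:370,170:350],(360,440))])[:,:,::-1])
```

```text
t 11.1 tcp [0.59   0.0982 0.0785] tooly [1.    0.012 0.002] toolz [ 0.002 -0.    -1.   ] F [1.2 0.1 0.1] open 0.0296 grip 35.0
[[255.21643492 238.01636065]
 [255.67161876 186.90661926]
 [228.04077079 212.88332051]
 [282.80691382 213.42808515]]
```

View pics/a5.png

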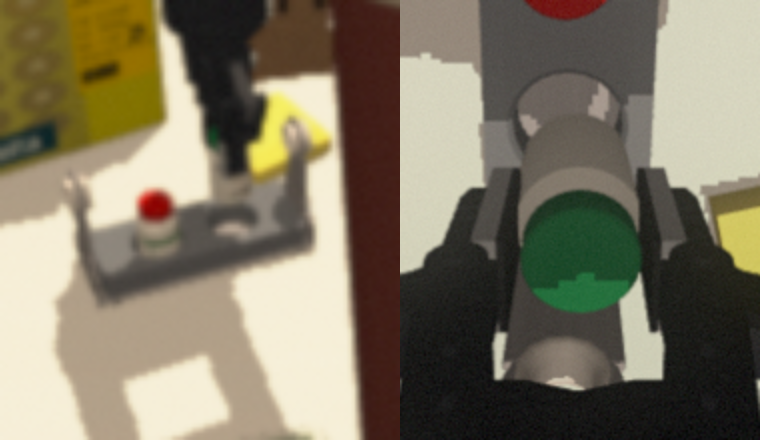

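The red vial stands seated in pocket b. The green vial hangs over pocket a, about 2 mm too far in +x (pocket centre column 568 against the vial's 577). I'll correct that and lower it.

{"method": "step_arm", "body": {
  "targets": [
    {"travel": [-0.004,0.001,-0.015],"angular": [0,0,0],"gripper": 0},
    {"travel": [-0.004,0.001,-0.03],"angular": [0,0,0],"gripper": 0},
    {"travel": [-0.004,0.001,-0.05],"angular": [0,0,0],"gripper": 0},
    {"travel": [-0.004,0.001,-0.065],"angular": [0,0,0],"gripper": 0},
    {"travel": [-0.004,0.001,-0.065],"angular": [0,0,0],"gripper": 0}
  ]
}}

```text
t: 11.7
tool_pos: [0.5862, 0.0996, 0.0372]
tool_rot: [-2.206, -2.235, 0.002]
contact_force: [-0.6, -0.8, -0.3]
opening: 0.0301
grip_force: 35.6
```

{"method": "step_arm", "body": {
  "targets": [
    {"travel": [0,0,0],"angular": [0,0,0],"gripper": 1},
    {"travel": [0,0,0],"angular": [0,0,0],"gripper": 1},
    {"travel": [0,0,0],"angular": [0,0,0],"gripper": 1},
    {"travel": [0,0,0],"angular": [0,0,0],"gripper": 1},
    {"travel": [0,0,0],"angular": [0,0,0],"gripper": 1},
    {"travel": [0,0,0.05],"angular": [0,0,0],"gripper": 1},
    {"travel": [0,0,0.13],"angular": [0,0,0],"gripper": 1},
    {"travel": [0,0,0.2],"angular": [0,0,0],"gripper": 1},
    {"travel": [0,0,0.28],"angular": [0,0,0],"gripper": 1}
  ]
}}

```text
t: 12.6
tool_pos: [0.5859, 0.0994, 0.207]
tool_rot: [-2.206, -2.235, 0.002]
contact_force: [1.4, 1.4, -0.6]
opening: 0.0855
grip_force: 0.0
```

{"method": "step_arm", "body": {
  "targets": [
    {"travel": [-0.05,-0.1,0],"angular": [0,0,0.22],"gripper": 1},
    {"travel": [-0.26,-0.54,0],"angular": [0,0,0.22],"gripper": 1},
    {"travel": [-0.26,-0.595,0],"angular": [0,0,0.22],"gripper": 1},
    {"travel": [-0.26,-0.595,0],"angular": [0,0,0.22],"gripper": 1},
    {"travel": [-0.26,-0.595,0],"angular": [0,0,0.22],"gripper": 1},
    {"travel": [-0.26,-0.595,0],"angular": [0,0,0.22],"gripper": 1},
    {"travel": [-0.26,-0.595,0],"angular": [0,0,0.22],"gripper": 1},
    {"travel": [-0.26,-0.595,0],"angular": [0,0,0.22],"gripper": 1},
    {"travel": [-0.26,-0.595,0],"angular": [0,0,0.22],"gripper": 1},
    {"travel": [-0.26,-0.595,0],"angular": [0,0,0.22],"gripper": 1}
  ]
}}

```text
t: 13.6
tool_pos: [0.4303, -0.258, 0.2061]
tool_rot: [-2.008, -2.416, -0.001]
contact_force: [0.2, 0.7, 0.3]
opening: 0.0856
grip_force: 0.0
```

Run:
```python
from station import ctrl
from h import *
st(ctrl.get_obs());D={n:ctrl.get_image(n) for n in('wrist','scene','top')};np.save('pics/a6.npy',D,allow_pickle=True)
s=D['scene']['img'][150:260,180:280]
w=D['wrist']['img']
cv2.imwrite('pics/a6.png',np.hstack([cv2.resize(s,(300,330)),cv2.resize(w,(480,330))])[:,:,::-1])
```

```text
t 13.6 tcp [ 0.4303 -0.258   0.2061] tooly [0.983 0.183 0.   ] toolz [ 0.  0. -1.] F [0.2 0.7 0.3] open 0.0856 grip 0.0
```

View pics/a6.png

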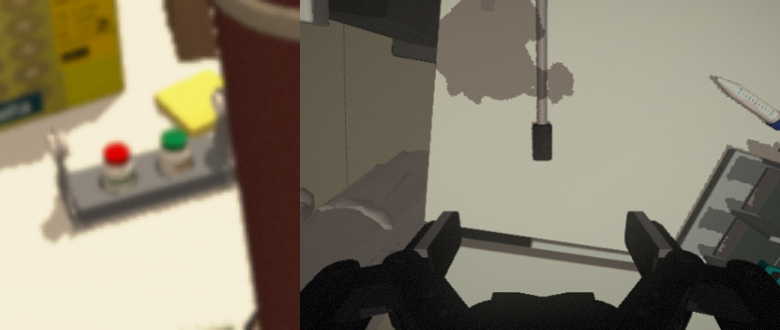

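Both vials stand seated in the carrier. The wrist view shows the rod's handle at (542,142) with the shaft running straight up the picture.

Run:
```python
from h import *
D=np.load('pics/a6.npy',allow_pickle=True).item();d=D['wrist'];g=cv2.cvtColor(d['img'],cv2.COLOR_RGB2GRAY).astype(int)
m=np.zeros(g.shape,bool);m[130:200,235:285]=g[130:200,235:285]<60
for c,s,l in blobs(m,100):
    cn,_=cv2.findContours(l.astype(np.uint8),0,2);r=cv2.minAreaRect(cn[0]);print(c,s,r);B=cv2.boxPoints(r);print(ray(d,B,.012),ray(d,c,.012))
# shaft centre per row
for v in(5,20,40,60,75,110,125,135):
    row=g[v,225:290];print(v,row[15:50:1].tolist() if v in(20,125) else '',end=' ')
    k=np.where(row<np.median(row)-25)[0];print(k.min()+225 if len(k) else None,k.max()+225 if len(k) else None)
t=D['top'];gt=cv2.cvtColor(t['img'],cv2.COLOR_RGB2GRAY).astype(int)
```

```text
[257.82603254 164.53066333] [248 144  20  42 799] ((257.5, 164.5), (41.0, 19.0), 90.0)
[[ 0.41385833 -0.23329836  0.012     ]
 [ 0.43474502 -0.22943207  0.012     ]
 [ 0.443816   -0.27628667  0.012     ]
 [ 0.42205831 -0.28031023  0.012     ]] [[ 0.42890365 -0.25432306  0.012     ]]
5  252 262
20 [111, 111, 113, 115, 111, 112, 111, 109, 111, 108, 111, 91, 70, 66, 73, 88, 103, 124, 130, 120, 119, 108, 97, 129, 162, 170, 171, 172, 169, 174, 167, 169, 171, 171, 168] 252 254
40  252 259
60  225 263
75  None None
110  253 262
125 [177, 177, 178, 178, 180, 181, 179, 176, 180, 181, 178, 155, 119, 94, 102, 109, 125, 131, 133, 128, 123, 113, 99, 134, 165, 177, 178, 177, 178, 179, 177, 177, 178, 177, 176] 252 263
135  252 263
```

Run:
```python
from h import *
D=np.load('pics/a6.npy',allow_pickle=True).item();d=D['wrist']
P=ray(d,[(257.,20),(257.3,125),(257.7,164.5)],.006);v=P[0]-P[1];print(P,np.degrees(np.arctan2(-v[0],v[1])))
v=P[0]-P[2];print(np.degrees(np.arctan2(-v[0],v[1])))
# tool yaw
print(np.degrees(np.arctan2(.183,.983)))
```

```text
[[ 0.40107888 -0.10808648  0.006     ]
 [ 0.42038549 -0.21141371  0.006     ]
 [ 0.42898003 -0.25560444  0.006     ]] 10.583628748941894
10.710252128937524
10.545734363076294
```

{"method": "step_arm", "body": {
  "targets": [
    {"travel": [-0.002,0.003,-0.08],"angular": [0,0,0],"gripper": 1},
    {"travel": [-0.002,0.003,-0.16],"angular": [0,0,0],"gripper": 1},
    {"travel": [-0.002,0.003,-0.24],"angular": [0,0,0],"gripper": 1},
    {"travel": [-0.002,0.003,-0.29],"angular": [0,0,0],"gripper": 1},
    {"travel": [-0.002,0.003,-0.315],"angular": [0,0,0],"gripper": 1},
    {"travel": [-0.002,0.003,-0.33],"angular": [0,0,0],"gripper": 1},
    {"travel": [-0.002,0.003,-0.335],"angular": [0,0,0],"gripper": 1},
    {"travel": [-0.002,0.003,-0.335],"angular": [0,0,0],"gripper": 1}
  ]
}}

```text
t: 14.55
tool_pos: [0.4301, -0.2555, 0.0057]
tool_rot: [2.004, 2.418, 0.0]
contact_force: [0.3, -0.8, 0.7]
opening: 0.0852
grip_force: 0.0
```

Run:
```python
from station import ctrl
from h import *
st(ctrl.get_obs())
```

```text
t 14.55 tcp [ 0.4301 -0.2555  0.0057] tooly [0.983 0.186 0.001] toolz [ 0.001 -0.001 -1.   ] F [ 0.3 -0.8  0.7] open 0.0852 grip 0.0
```

{"method": "step_arm", "body": {
  "targets": [
    {"travel": [-0.001,0,-0.005],"angular": [0,0,0],"gripper": 1},
    {"travel": [-0.001,0,-0.005],"angular": [0,0,0],"gripper": 0},
    {"travel": [-0.001,0,-0.005],"angular": [0,0,0],"gripper": 0},
    {"travel": [-0.001,0,-0.005],"angular": [0,0,0],"gripper": 0},
    {"travel": [-0.001,0,-0.005],"angular": [0,0,0],"gripper": 0},
    {"travel": [-0.001,0,-0.005],"angular": [0,0,0],"gripper": 0},
    {"travel": [-0.001,0,-0.005],"angular": [0,0,0],"gripper": 0},
    {"travel": [-0.001,0,-0.005],"angular": [0,0,0],"gripper": 0},
    {"travel": [-0.001,0,-0.005],"angular": [0,0,0],"gripper": 0},
    {"travel": [-0.001,0,-0.005],"angular": [0,0,0],"gripper": 0}
  ],
  "squeeze": 80
}}

```text
t: 15.55
tool_pos: [0.4292, -0.2561, 0.0027]
tool_rot: [2.005, 2.417, -0.0]
contact_force: [-1.3, 0.8, 4.6]
opening: 0.0208
grip_force: 80.6
```

Run:
```python
from station import ctrl
from h import *
st(ctrl.get_obs())
```

```text
t 15.55 tcp [ 0.4292 -0.2561  0.0027] tooly [0.983 0.185 0.001] toolz [ 0.001 -0.001 -1.   ] F [-1.3  0.8  4.6] open 0.0208 grip 80.6
```

{"method": "step_arm", "body": {
  "targets": [
    {"travel": [0,0,0.03],"angular": [0,0,0],"gripper": 0},
    {"travel": [0,0,0.08],"angular": [0,0,0],"gripper": 0},
    {"travel": [0,0,0.14],"angular": [0,0,0],"gripper": 0},
    {"travel": [0.06,0.01,0.2],"angular": [0,0,-0.06],"gripper": 0},
    {"travel": [0.12,0.02,0.229],"angular": [0,0,-0.12],"gripper": 0},
    {"travel": [0.18,0.04,0.229],"angular": [0,0,-0.18],"gripper": 0},
    {"travel": [0.24,0.052,0.229],"angular": [0,0,-0.225],"gripper": 0},
    {"travel": [0.265,0.052,0.229],"angular": [0,0,-0.225],"gripper": 0},
    {"travel": [0.265,0.052,0.229],"angular": [0,0,-0.225],"gripper": 0},
    {"travel": [0.265,0.052,0.229],"angular": [0,0,-0.225],"gripper": 0}
  ]
}}

```text
t: 16.55
tool_pos: [0.587, -0.2242, 0.1383]
tool_rot: [-2.21, -2.23, 0.002]
contact_force: [0.3, -0.3, -1.2]
opening: 0.0215
grip_force: 79.8
```

Run:
```python
from station import ctrl
from h import *
st(ctrl.get_obs());D={n:ctrl.get_image(n) for n in('wrist','scene','top')};np.save('pics/a7.npy',D,allow_pickle=True)
s=D['scene']['img'][140:260,180:380];t=D['top']['img'][140:240,200:380]
cv2.imwrite('pics/a7.png',np.vstack([cv2.resize(s,(500,300)),cv2.resize(t,(500,278))])[:,:,::-1])
```

```text
t 16.55 tcp [ 0.587  -0.2242  0.1383] tooly [ 1.     0.009 -0.002] toolz [-0.002  0.001 -1.   ] F [ 0.3 -0.3 -1.2] open 0.0215 grip 79.8
```

View pics/a7.png

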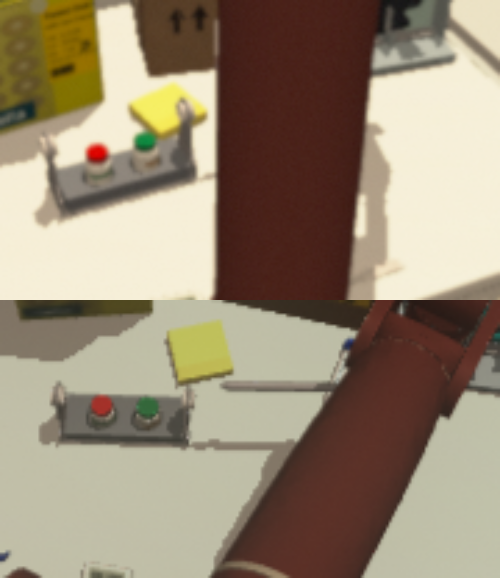

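Scene crop: both vials are in the carrier and the rod is hidden behind the arm. Top crop: the rod is held roughly parallel to the carrier, with its nose at (222,385) short of the right-hand plate.

{"method": "step_arm", "body": {
  "targets": [
    {"travel": [0.006,0,-0.05],"angular": [0,0,0],"gripper": 0},
    {"travel": [0.006,0,-0.089],"angular": [0,0,0],"gripper": 0},
    {"travel": [0.006,0.02,-0.089],"angular": [0,0,0],"gripper": 0},
    {"travel": [0.006,0.035,-0.089],"angular": [0,0,0],"gripper": 0},
    {"travel": [0.006,0.035,-0.089],"angular": [0,0,0],"gripper": 0},
    {"travel": [0.006,0.035,-0.089],"angular": [0,0,0],"gripper": 0}
  ]
}}

```text
t: 17.3
tool_pos: [0.5925, -0.2036, 0.0882]
tool_rot: [2.208, 2.23, 0.001]
contact_force: [-0.1, 0.2, -1.4]
opening: 0.0213
grip_force: 79.8
```

Run:
```python
from station import ctrl
from h import *
o=ctrl.get_obs();st(o);D={n:ctrl.get_image(n) for n in('scene','top')};np.save('pics/a8.npy',D,allow_pickle=True)
T=np.array(o['tool_pos']);y=R.from_rotvec(o['tool_rot']).as_matrix()[:,1];ax=np.array([-y[1],y[0],0]);h=T+[0,0,.0033]
pts=[h+ax*k for k in(.231,.221,.18,.13)]
bm=np.array([.5885,.037,.088])
for n in D:
    print(n,'pred axis',proj(D[n],pts).round(1).tolist(),'bush',proj(D[n],[bm,bm+[0,.008,.018]]).round(1).tolist())
S=D['scene']['img'];g=cv2.cvtColor(S,cv2.COLOR_RGB2GRAY)
b=proj(D['scene'],[bm])[0].astype(int);print(b);print(g[b[1]-14:b[1]+12,b[0]-10:b[0]+22])
t=D['top'];g=cv2.cvtColor(t['img'],cv2.COLOR_RGB2GRAY);b=proj(t,[bm])[0].astype(int);print(b);print(g[b[1]-8:b[1]+10,b[0]-8:b[0]+24])
```

```text
t 17.3 tcp [ 0.5925 -0.2036  0.0882] tooly [1.    0.01  0.003] toolz [ 0.003 -0.002 -1.   ] F [-0.1  0.2 -1.4] open 0.0213 grip 79.8
scene pred axis [[258.3, 180.8], [261.4, 179.9], [273.8, 176.6], [288.7, 172.6]] bush [[255.5, 182.8], [252.9, 178.6]]
top pred axis [[271.8, 174.6], [274.7, 174.6], [286.2, 174.8], [300.3, 175.1]] bush [[269.1, 175.3], [266.9, 173.3]]
[255 182]
[[ 72  72  71  74  74  75  76  83  89 104 125 131 135 135 135 136 142 148
  171 192 148  80  43  38  40  38  42  41  43  44  43  44]
 [ 95 107 126 132 134 134 137 143 150 172 206 218 218 219 219 219 220 221
  225 222 168  88  43  40  38  42  40  42  42  42  41  42]
 [159 176 206 218 218 219 219 220 222 225 233 236 236 236 236 236 236 236
  237 228 172  92  43  37  38  40  42  43  41  43  41  41]
 [222 226 233 236 235 235 236 236 236 237 237 238 238 238 237 238 237 237
  237 228 172  90  44  40  39  40  40  41  42  43  40  43]
 [237 236 236 236 235 236 237 238 238 238 238 238 238 238 238 238 238 238
  238 229 171  91  46  37  41  40  39  42  42  40  42  42]
 [237 235 234 231 230 232 235 237 238 237 238 238 238 23
[... 4442 characters left out ...]
8 189 188 188 189 188 188 189 188]
 [107 108  83  73  71  85  96 152 182 188 189 189 189 189 189 189 189 189
  188 190 189 189 189 189 188 188 188 188 188 189 189 188]
 [107 107  78  72  71  85  76 136 184 189 189 189 189 189 189 189 189 189
  189 189 189 189 188 189 189 189 189 188 189 188 188 188]
 [ 83  79  73  72  72  85  71 140 184 189 189 189 189 188 189 189 189 189
  189 188 188 189 189 189 189 189 188 188 189 189 188 189]
 [ 78  72  73  72  71  85  69 151 185 188 189 189 188 189 189 189 188 189
  189 189 189 189 189 189 189 189 189 188 189 188 189 188]
 [ 73  73  72  71  71  84  68 174 189 189 189 189 189 188 188 189 189 188
  189 189 189 189 188 188 188 189 189 188 189 188 188 188]]
```

```bash
cat >> h.py <<'E'
def avg(ctrl,n=8):
    L=[]
    for i in range(n):
        ctrl.get_image('top');o=ctrl.get_obs();L.append(np.r_[o['tool_pos'],R.from_rotvec(o['tool_rot']).as_matrix()[:2,1],o['contact_force']])
    L=np.array(L);print('avg',L.mean(0).round(4),'sd',L.std(0).round(4)[:3],'t',o['t']);return L.mean(0)
E
python3 - <<'E'
from station import ctrl
from h import *
m=avg(ctrl)
d=ctrl.get_image('scene');K,D,Rm,t=cam(d);print('scene cam',-Rm.T@t)
b=np.array([.5885,.037,.088]);p=proj(d,[b,b+[.005,0,0],b+[0,0,.005],b+[0,.005,0]]);print(p-p[0])
E
```

```text
avg [ 0.5916 -0.2038  0.0865  1.      0.0088  0.2584  0.0134 -0.8908] sd [0.0002 0.0001 0.0005] t 17.8
scene cam [-0.26185147  0.35758257  0.79734887]
[[ 0.          0.        ]
 [-0.61422038 -0.94518642]
 [-0.03545792 -1.32349906]
 [-1.55790025  0.405871  ]]
```

{"method": "step_arm", "body": {
  "targets": [
    {"travel": [-0.0017,0,-0.003],"angular": [0,0,0],"gripper": 0},
    {"travel": [-0.0017,0.01,-0.003],"angular": [0,0,0],"gripper": 0},
    {"travel": [-0.0018,0.02,-0.003],"angular": [0,0,0],"gripper": 0},
    {"travel": [-0.0019,0.03,-0.003],"angular": [0,0,0],"gripper": 0},
    {"travel": [-0.002,0.04,-0.003],"angular": [0,0,0],"gripper": 0}
  ]
}}

```text
t: 18.35
tool_pos: [0.5902, -0.1788, 0.0843]
tool_rot: [-2.211, -2.232, -0.0]
contact_force: [1.0, -0.6, -1.1]
opening: 0.0214
grip_force: 79.8
```

{"method": "step_arm", "body": {
  "targets": [
    {"travel": [-0.0001,0.015,0],"angular": [0,0,0],"gripper": 0},
    {"travel": [-0.0002,0.027,0],"angular": [0,0,0],"gripper": 0},
    {"travel": [-0.0002,0.027,0],"angular": [0,0,0],"gripper": 0}
  ]
}}

```text
t: 18.65
tool_pos: [0.5901, -0.1621, 0.0843]
tool_rot: [-2.21, -2.233, -0.0]
contact_force: [0.0, -0.3, -0.8]
opening: 0.0218
grip_force: 79.8
```

Run:
```python
from station import ctrl
from h import *
avg(ctrl,5)
D={n:ctrl.get_image(n) for n in('scene','top')};np.save('pics/a9.npy',D,allow_pickle=True)
t=D['top'];hsv=cv2.cvtColor(t['img'],cv2.COLOR_RGB2HSV).astype(int)
m=(hsv[...,1]>120)&((hsv[...,0]<10)|(hsv[...,0]>170));g=(hsv[...,1]>90)&(hsv[...,0]>40)&(hsv[...,0]<88)
for c,s,l in blobs(m,20)+blobs(g,20):
    if 220<c[0]<280 and 160<c[1]<190: print(c,s,ray(t,c,.065))
```

```text
avg [ 0.5902 -0.1632  0.0844  1.      0.0093  0.1982  0.0918 -0.9415] sd [0.     0.0003 0.    ] t 18.9
[236.13043478 177.5       ] [233 174   7   8  46] [[0.58589485 0.15563039 0.065     ]]
[252.70731707 177.92682927] [249 175   8   7  41] [[0.58605971 0.09578429 0.065     ]]
```

{"method": "step_arm", "body": {
  "targets": [
    {"travel": [-0.0003,0.025,0],"angular": [0,0,0],"gripper": 0},
    {"travel": [-0.0006,0.055,0],"angular": [0,0,0],"gripper": 0},
    {"travel": [-0.0009,0.09,0],"angular": [0,0,0],"gripper": 0},
    {"travel": [-0.0012,0.125,0],"angular": [0,0,0],"gripper": 0},
    {"travel": [-0.0015,0.16,0],"angular": [0,0,0],"gripper": 0},
    {"travel": [-0.0018,0.19,0],"angular": [0,0,0],"gripper": 0},
    {"travel": [-0.002,0.21,0],"angular": [0,0,0],"gripper": 0},
    {"travel": [-0.002,0.21,0],"angular": [0,0,0],"gripper": 0},
    {"travel": [-0.002,0.21,0],"angular": [0,0,0],"gripper": 0}
  ]
}}

```text
t: 19.9
tool_pos: [0.5889, -0.0372, 0.0844]
tool_rot: [2.21, 2.232, -0.0]
contact_force: [0.3, -0.2, -0.6]
opening: 0.0214
grip_force: 79.8
```

Run:
```python
from station import ctrl
from h import *
a=avg(ctrl,5)
D={n:ctrl.get_image(n) for n in('scene','top')};np.save('pics/a10.npy',D,allow_pickle=True)
t=D['top'];hsv=cv2.cvtColor(t['img'],cv2.COLOR_RGB2HSV).astype(int)
m=(hsv[...,1]>120)&((hsv[...,0]<10)|(hsv[...,0]>170));g=(hsv[...,1]>90)&(hsv[...,0]>40)&(hsv[...,0]<88)
for c,s,l in blobs(m,10)+blobs(g,10):
    if 220<c[0]<280 and 160<c[1]<190: print(c,s)
h=a[:3]+[0,0,.0033];ax=np.array([-a[4],1,0])
for n in D: print(n,proj(D[n],[h+ax*.231,h+ax*.15,[.587,.221,.088],[.5885,.037,.088]]).round(1).tolist())
s=D['scene']['img'][155:225,190:270];t=D['top']['img'][155:205,215:290]
cv2.imwrite('pics/a10.png',np.vstack([cv2.resize(s,(640,340),interpolation=cv2.INTER_CUBIC)[:, :],cv2.resize(t,(640,250),interpolation=cv2.INTER_CUBIC)])[:,:,::-1])
```

```text
avg [ 0.589  -0.038   0.0843  1.      0.0082 -0.5946  0.1149 -1.0013] sd [0.     0.0002 0.    ] t 20.15
[236.1        178.56666667] [233 176   7   6  30]
[252.96 178.88] [250 177   7   5  25]
scene [[205.2, 196.3], [231.8, 189.2], [195.8, 198.7], [255.5, 182.8]]
top [[225.3, 174.5], [248.0, 174.9], [217.5, 174.2], [269.1, 175.3]]
```

View pics/a10.png

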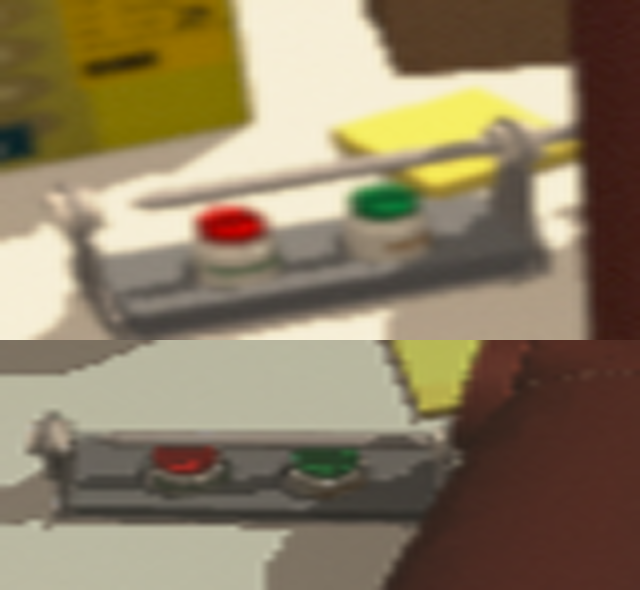

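The rod is through the right-hand bushing. Its nose, at (135,203) in the scene crop, lines up with the left bushing at about (82,211). Both vials sit under the rod.

{"method": "step_arm", "body": {
  "targets": [
    {"travel": [-0.0001,0.01,0],"angular": [0,0,0],"gripper": 0},
    {"travel": [-0.0002,0.02,0],"angular": [0,0,0],"gripper": 0},
    {"travel": [-0.0003,0.03,0],"angular": [0,0,0],"gripper": 0},
    {"travel": [-0.0004,0.04,0],"angular": [0,0,0],"gripper": 0},
    {"travel": [-0.0004,0.04,0],"angular": [0,0,0],"gripper": 0}
  ]
}}

```text
t: 20.75
tool_pos: [0.5886, -0.0123, 0.0843]
tool_rot: [-2.21, -2.233, -0.0]
contact_force: [0.1, -0.0, -1.6]
opening: 0.0212
grip_force: 79.8
```

{"method": "step_arm", "body": {
  "targets": [
    {"travel": [-0.0001,0.01,0],"angular": [0,0,0],"gripper": 0},
    {"travel": [-0.0002,0.02,0],"angular": [0,0,0],"gripper": 0},
    {"travel": [-0.0003,0.03,0],"angular": [0,0,0],"gripper": 0},
    {"travel": [-0.0003,0.036,0],"angular": [0,0,0],"gripper": 0},
    {"travel": [-0.0003,0.036,0],"angular": [0,0,0],"gripper": 0}
  ]
}}

```text
t: 21.25
tool_pos: [0.5885, 0.0089, 0.0843]
tool_rot: [-2.21, -2.232, 0.0]
contact_force: [0.7, 1.3, -1.2]
opening: 0.0215
grip_force: 79.8
```

```bash
cat > chk.py <<'E'
from station import ctrl
from h import *
a=avg(ctrl,4)
D={n:ctrl.get_image(n) for n in('scene','top')};np.save('pics/last.npy',D,allow_pickle=True)
for n in D:
  d=D[n];hsv=cv2.cvtColor(d['img'],cv2.COLOR_RGB2HSV).astype(int)
  m=(hsv[...,1]>120)&((hsv[...,0]<10)|(hsv[...,0]>170));g=(hsv[...,1]>90)&(hsv[...,0]>40)&(hsv[...,0]<88)
  for c,s,l in blobs(m,10)+blobs(g,10):
    if 190<c[0]<280 and 140<c[1]<210: print(n,c.round(1),s)
E
python3 chk.py
python3 - <<'E'
from h import *
d=np.load('pics/last.npy',allow_pickle=True).item()['scene'];e=np.load('pics/a10.npy',allow_pickle=True).item()['scene']
print(proj(d,[[.587,.221,.088],[.587,.239,.088]]))
for k in(e,d): print(cv2.cvtColor(k['img'],cv2.COLOR_RGB2GRAY)[190:210,182:210])
E
```

```text
avg [ 0.5885  0.0083  0.0843  1.      0.0092 -0.0442  0.1015 -1.2715] sd [0.     0.0002 0.    ] t 21.45
scene [218.4 200.9] [215 197   8   8  53]
scene [237.8 196. ] [234 193   8   7  45]
top [272.6 189.4] [ 242  124   60  134 4513]
top [236.2 178.5] [233 176   7   6  31]
top [252.4 179.1] [250 177   6   5  24]
[[195.76824971 198.68293627]
 [189.60130088 200.28918681]]
[[ 61  64  74  82  89  97 104 113 123 131 140 146 149 156 157 157 159 159
  158 159 158 159 159 159 158 165 177 182]
 [ 86  92  97 104 113 124 131 141 148 152 154 157 157 158 158 157 158 159
  159 158 159 160 160 164 177 193 219 225]
 [106 116 126 132 142 149 151 156 156 157 159 158 159 159 155 148 156 161
  161 160 158 164 178 192 218 228 234 236]
 [131 143 149 151 155 157 157 158 158 158 159 158 159 157 153 139 156 167
  175 169 167 188 218 226 234 236 234 230]
 [151 155 157 157 158 159 159 158 158 158 160 159 158 161 169 155 156 179
  201 196 197 221 233 236 236 230 218 205]
 [158 158 157 159 158 159 158 159 159 160 159 158 157 164 198 202 172 183
  211 218 225 234 238 236 228 209 188 175]
 [159 159 157 158 159 158 
[... 3253 characters left out ...]
161 160 160 165 177 181 182 182 193 218 224 227 234 237 237 225 176 112
  108 172 224 236 237 238 238 237 235 232]
 [182 182 182 194 219 224 224 225 228 234 236 237 238 238 237 232 201 125
   96 144 206 232 235 234 232 228 220 209]
 [224 225 226 227 234 236 236 236 236 237 238 238 238 237 238 236 216 138
   90 115 175 218 219 210 202 187 172 160]
 [236 237 236 237 237 237 237 237 237 238 237 238 237 238 237 234 208 129
   87 103 142 170 170 163 158 147 141 138]
 [238 238 238 238 238 238 237 237 237 238 238 238 238 238 237 231 192 118
   85  96 118 137 140 139 139 136 136 135]
 [238 237 238 238 238 237 238 238 238 238 238 238 238 238 238 231 188 115
   82  88 106 129 134 136 136 135 135 136]]
```

The nose now projects about 18 mm beyond the left bushing (dark pixels at columns 190–196, rows 200–202). There was no contact force, and the carrier hasn't moved. Next I release the handle, rise, and move over the middle of the rod.

{"method": "step_arm", "body": {
  "targets": [
    {"travel": [0,0,0],"angular": [0,0,0],"gripper": 1},
    {"travel": [0,0,0],"angular": [0,0,0],"gripper": 1},
    {"travel": [0,0,0],"angular": [0,0,0],"gripper": 1},
    {"travel": [0,0,0],"angular": [0,0,0],"gripper": 1},
    {"travel": [0,0,0],"angular": [0,0,0],"gripper": 1},
    {"travel": [0,0,0],"angular": [0,0,0],"gripper": 1},
    {"travel": [0,0,0],"angular": [0,0,0],"gripper": 1}
  ]
}}

```text
t: 22.25
tool_pos: [0.5885, 0.0083, 0.0843]
tool_rot: [-2.211, -2.231, 0.0]
contact_force: [0.4, -0.4, 0.4]
opening: 0.0852
grip_force: 0.0
```

{"method": "step_arm", "body": {
  "targets": [
    {"travel": [0,0,0.04],"angular": [0,0,0],"gripper": 1},
    {"travel": [0,0,0.1],"angular": [0,0,0],"gripper": 1},
    {"travel": [0,0,0.16],"angular": [0,0,0],"gripper": 1},
    {"travel": [0,0,0.2],"angular": [0,0,0],"gripper": 1},
    {"travel": [-0.002,0.07,0.2],"angular": [0,0,0],"gripper": 1},
    {"travel": [-0.002,0.14,0.2],"angular": [0,0,0],"gripper": 1},
    {"travel": [-0.002,0.193,0.2],"angular": [0,0,0],"gripper": 1},
    {"travel": [-0.002,0.193,0.2],"angular": [0,0,0],"gripper": 1},
    {"travel": [-0.002,0.193,0.2],"angular": [0,0,0],"gripper": 1}
  ]
}}

```text
t: 23.15
tool_pos: [0.5871, 0.1244, 0.2042]
tool_rot: [2.21, 2.233, -0.001]
contact_force: [-0.9, -0.4, 0.8]
opening: 0.0853
grip_force: 0.0
```

```bash
python3 chk.py
```

```text
avg [ 0.5873  0.1233  0.2042  1.      0.0082  0.2875 -0.3831 -0.4649] sd [0.0001 0.0003 0.    ] t 23.35
scene [218.4 200.8] [215 197   8   8  54]
scene [237.8 196. ] [234 193   8   7  45]
top [241.8 188.9] [ 218  102   51  172 6705]
```

{"method": "step_arm", "body": {
  "targets": [
    {"travel": [0,0.001,-0.07],"angular": [0,0,0],"gripper": 1},
    {"travel": [0,0.001,-0.14],"angular": [0,0,0],"gripper": 1},
    {"travel": [0,0.001,-0.19],"angular": [0,0,0],"gripper": 1},
    {"travel": [0,0.001,-0.222],"angular": [0,0,0],"gripper": 1},
    {"travel": [0,0.001,-0.222],"angular": [0,0,0],"gripper": 1},
    {"travel": [0,0.001,-0.222],"angular": [0,0,0],"gripper": 1},
    {"travel": [0,0.001,-0.222],"angular": [0,0,0],"gripper": 1}
  ]
}}

```text
t: 24.15
tool_pos: [0.5888, 0.1246, 0.0733]
tool_rot: [2.21, 2.229, 0.004]
contact_force: [0.1, -0.0, -0.0]
opening: 0.0853
grip_force: 0.0
```

{"method": "step_arm", "body": {
  "targets": [
    {"travel": [0,0,0],"angular": [0,0,0],"gripper": 0},
    {"travel": [0,0,0],"angular": [0,0,0],"gripper": 0},
    {"travel": [0,0,0],"angular": [0,0,0],"gripper": 0},
    {"travel": [0,0,0],"angular": [0,0,0],"gripper": 0},
    {"travel": [0,0,0],"angular": [0,0,0],"gripper": 0},
    {"travel": [0,0,0],"angular": [0,0,0],"gripper": 0},
    {"travel": [0,0,0],"angular": [0,0,0],"gripper": 0},
    {"travel": [0,0,0],"angular": [0,0,0],"gripper": 0},
    {"travel": [0,0,0],"angular": [0,0,0],"gripper": 0},
    {"travel": [0,0,0],"angular": [0,0,0],"gripper": 0}
  ],
  "squeeze": 115
}}

```text
t: 25.15
tool_pos: [0.5874, 0.1247, 0.0714]
tool_rot: [2.211, 2.231, 0.0]
contact_force: [-2.6, -0.4, 4.2]
opening: 0.0082
grip_force: 112.6
```

```bash
python3 chk.py
```

```text
avg [ 0.5874  0.1247  0.0714  1.      0.009  -1.0388 -0.0802  3.7738] sd [0. 0. 0.] t 25.35
scene [218.4 201.1] [215 198   8   7  50]
scene [237.8 195.9] [234 193   8   7  44]
top [242.6 189.1] [ 222  126   44  127 4375]
```

{"method": "step_arm", "body": {
  "targets": [
    {"travel": [0,0,0.003],"angular": [0,0,0],"gripper": 0},
    {"travel": [0,0,0.006],"angular": [0,0,0],"gripper": 0},
    {"travel": [0,0,0.009],"angular": [0,0,0],"gripper": 0},
    {"travel": [0,0,0.012],"angular": [0,0,0],"gripper": 0},
    {"travel": [0,0,0.016],"angular": [0,0,0],"gripper": 0},
    {"travel": [0,0,0.021],"angular": [0,0,0],"gripper": 0},
    {"travel": [0,0,0.027],"angular": [0,0,0],"gripper": 0},
    {"travel": [0,0,0.033],"angular": [0,0,0],"gripper": 0},
    {"travel": [0,0,0.037],"angular": [0,0,0],"gripper": 0},
    {"travel": [0,0,0.037],"angular": [0,0,0],"gripper": 0}
  ]
}}

```text
t: 26.45
tool_pos: [0.5877, 0.1247, 0.094]
tool_rot: [2.211, 2.231, 0.001]
contact_force: [-0.6, 0.2, -7.2]
opening: 0.008
grip_force: 112.3
```

```bash
python3 chk.py
```

```text
avg [ 0.5873  0.1247  0.0934  1.      0.009  -0.3113 -0.4703 -7.039 ] sd [0.0002 0.     0.0002] t 26.65
scene [217.7 196.9] [214 194   8   7  47]
scene [237.2 191.7] [234 188   8   8  43]
top [242.5 189.6] [ 221  123   46  134 4743]
```

{"method": "step_arm", "body": {
  "targets": [
    {"travel": [0,0,0.006],"angular": [0,0,0],"gripper": 0},
    {"travel": [0,0,0.016],"angular": [0,0,0],"gripper": 0},
    {"travel": [0,0,0.028],"angular": [0,0,0],"gripper": 0},
    {"travel": [0,0,0.041],"angular": [0,0,0],"gripper": 0},
    {"travel": [0,0,0.054],"angular": [0,0,0],"gripper": 0},
    {"travel": [0,0,0.067],"angular": [0,0,0],"gripper": 0},
    {"travel": [0,0,0.08],"angular": [0,0,0],"gripper": 0},
    {"travel": [0,0,0.092],"angular": [0,0,0],"gripper": 0},
    {"travel": [0,0,0.1],"angular": [0,0,0],"gripper": 0},
    {"travel": [0,0,0.105],"angular": [0,0,0],"gripper": 0}
  ]
}}

```text
t: 27.75
tool_pos: [0.5875, 0.1247, 0.157]
tool_rot: [2.211, 2.231, 0.001]
contact_force: [0.1, 0.3, -7.3]
opening: 0.008
grip_force: 112.3
```

{"method": "step_arm", "body": {
  "targets": [
    {"travel": [0,0,0],"angular": [0,0,0],"gripper": 0},
    {"travel": [0,0,0],"angular": [0,0,0],"gripper": 0},
    {"travel": [0,0,0],"angular": [0,0,0],"gripper": 0},
    {"travel": [0,0,0],"angular": [0,0,0],"gripper": 0},
    {"travel": [0,0,0],"angular": [0,0,0],"gripper": 0},
    {"travel": [0,0,0],"angular": [0,0,0],"gripper": 0},
    {"travel": [0,0,0],"angular": [0,0,0],"gripper": 0},
    {"travel": [0,0,0],"angular": [0,0,0],"gripper": 0}
  ]
}}

```text
t: 28.55
tool_pos: [0.5873, 0.1247, 0.1563]
tool_rot: [-2.211, -2.231, 0.0]
contact_force: [-0.6, 0.2, -7.2]
opening: 0.0079
grip_force: 112.3
```

```bash
python3 chk.py; python3 chk.py
python3 - <<'E'
from h import *
D=np.load('pics/last.npy',allow_pickle=True).item()
s=D['scene']['img'][110:220,170:290]
cv2.imwrite('pics/fin.png',cv2.resize(s,(720,600),interpolation=cv2.INTER_CUBIC)[:,:,::-1])
E
```

```text
avg [ 0.5873  0.1247  0.1563  1.      0.009  -0.1177 -0.0501 -7.4121] sd [0. 0. 0.] t 28.75
scene [216.  179.6] [212 176   9   8  57]
scene [236.  174.6] [233 172   7   6  40]
top [241.8 190. ] [ 219  111   49  157 5834]
avg [ 0.5873  0.1247  0.1563  1.      0.009   0.0091  0.0995 -7.6143] sd [0. 0. 0.] t 29.05
scene [215.9 179.6] [212 176   9   8  58]
scene [236.  174.6] [233 172   7   6  40]
top [241.8 189.9] [ 219  111   49  157 5842]
```

Run:
```python
from station import ctrl
from h import *
d=np.load('pics/last.npy',allow_pickle=True).item()['scene']
for z in(0,.075,.08,.085): print(z,proj(d,[[.587,.1575,.06+z],[.587,.0975,.06+z]]).round(1).tolist())
print(ctrl.finish_job())
```

```text
0 [[217.9, 200.5], [237.1, 195.4]]
0.075 [[215.7, 180.3], [235.7, 175.2]]
0.08 [[215.5, 178.9], [235.6, 173.8]]
0.085 [[215.3, 177.5], [235.5, 172.4]]
the job is handed in; nothing more can be done
None
```

The job is handed in: a vial stands in each pocket, the rod runs through both bushings with its nose about 18 mm past the far one, and the arm holds the carrier level and still by the middle of the rod, about 8 cm above the bench. That final state was checked from camera measurements and the force reading, because the picture allowance was used up; the timer, note pad and red-capped marker were left alone but not re-measured at the end.

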